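# Clip the inspection camera in its stand and hold a culture flask up to it

### The job

Push the handheld inspection camera, which lies on the bench, down past the sprung jaw of its stand until it sits fully home in both fork clips with the jaw snapped shut over it and the lens looking towards the rack's side, and let go of it. Then take the small flat-sided culture flask out of the rack and hold it up to the lens: upright, a broad face square to the lens, the middle of the flask's body level with the lens and centred on it, about 5 cm out from the front of the lens, not touching the camera. Finish holding it there, still, in the gripper; leave everything else where it stands.

Things in the scene. Friction and masses are not known exactly. Their poses are not given: they have to be found in the camera images.
- camera: Handheld inspection camera lying near the robot: black rod 164 mm long, 130 g. Origin mid-length on its axis, +x along the axis to the lens. Round barrel 26 mm in diameter from x -56 to +56 mm; hexagonal collars 32 mm across flats at x -68..-56 and +56..+72; aluminium lens ring (24 mm) to +82, end cap to -76. Lies level on the collars' flats, axis 16 mm above the bench.
- camera_lens (a point): Centre of the front of the camera's lens ring, 82 mm from the camera's origin along its +x.
- stand: The camera's stand, fixed: grey foot 120 x 100 mm, column, beam with two fork clips open to the top. Origin under the centre of the foot, z up; +x is the way the clipped camera must look, towards the rack's side. Home: camera origin at (0, 0, 125) mm, its +x along the stand's +x. The forks' fixed tines are on the -y side, flared, to 34 mm above the home axis; the jaw is on the +y side.
- stand_seat (a point): Where the camera's origin is when home: 125 mm above the bench, midway between the forks. Forks: 16 mm long, centred at x -40 and +40 mm, 28.4 mm wide inside (the collars do not fit in: the barrel drops in with 8 mm of play each way along x). Between them 64 mm are free for fingers; there the beam's top is 40 mm below the home axis and the jaw's hinge rod (at y +20 mm) 24 mm below.
- jaw (a joint): Angle (rad) of the sprung steel jaw: one hinged piece with a smooth white plastic nose over each fork, on the stand's +y side. 0 = shut. The barrel, pressed straight down, first meets the noses when its axis is about 22 mm above home, pushes them outward to about 0.1, then the jaw springs back to 0 over it. Pressing past takes about 8 to 15 N; the camera's own weight does not do it.
- rack: Open blue rack, 72 x 200 x 42 mm high, fixed, with three bays in a row along its y, centres at y -65, 0 and +65 mm; inner floor 4 mm above the bench, walls 4 mm, bays 64 x 61 mm inside. Origin under its centre.
- flask: Small culture flask, clear plastic, white cap, 30 g, upright in one bay of the rack, broad faces roughly along the rack. Origin at the centre of its underside, z up, x normal to its two broad faces (either face will do). Body 23 mm thick (x), 43 wide (y), 64 high, narrower from 50 mm up (21 x 31 mm); neck 20 mm in diameter to 72 mm; cap 25 mm in diameter from 72 to 90 mm. Hold it by cap or body.
- flask_mid (a point): Middle of the small flask's body, 32 mm above its underside on its centre line: the point to bring before the lens.
- tube: Bystander in another bay of the rack: round flat-bottomed tube, 29 mm in diameter (cap 34 mm), 114 mm high. Origin at the centre of its underside.
- bottle: Bystander in another bay of the rack: round amber bottle, 46 mm in diameter, 88 mm high. Origin at the centre of its underside.
- dishes: Bystander: stack of three small culture dishes, 62 mm in diameter, 44 mm high, on the bench. Origin at the centre of its underside.
- tip_box: Bystander: box of pipette tips, 82 x 122 x 62 mm high. Origin at the centre of its underside.
- big_flask: Bystander: a large flat-sided culture flask lying on its side on the bench, about 146 x 85 x 38 mm high. Origin under its middle.
- counter: Bystander: round steel hand counter, 44 mm in diameter, 32 mm high, on the bench. Origin at the centre of its underside.
- marker: Bystander: marker pen lying on the bench, 135 mm long, 15 mm thick. Origin at mid-length, on its axis.

How it is judged (in metres and radians):
On the way:
1. the camera lies home in both fork clips, lens towards the rack's side, the jaw shut over it, and the fingers have let go (x of camera in the frame of stand between -0.01 and 0.01 m and y of camera in the frame of stand between -0.003 and 0.003 m and z of camera in the frame of stand between 0.122 and 0.128 m and x of camera_lens in the frame of stand above 0.05 m and angle between the x axis of camera and the x axis of stand, either way round below 0.06 rad and value of joint jaw below 0.04 rad and contact force between the fingers and camera below 0.3 N), for 0.3 s.
At the end, for the whole second after the job is handed in: Camera home in the stand (3 mm, 10 mm along, jaw shut) and let go; flask still, carried by the fingers alone, its mid point within 9 mm of the lens axis sideways and in height, 36 to 74 mm from the lens, upright to 8 and square to 10 degrees; bystanders within 30 mm of their places (all of step 1 and horizontal distance between flask_mid and camera_lens between 0.036 and 0.074 m and x of flask_mid in the frame of stand above 0.1 m and y of flask_mid in the frame of stand between -0.009 and 0.009 m and z of flask_mid in the frame of stand between 0.116 and 0.134 m and angle between flask's own z axis and vertical below 0.14 rad and angle between the x axis of flask and the x axis of stand, either way round below 0.17 rad and contact force between the fingers and flask above 0.5 N and contact force between flask and camera below 0.1 N and contact force between flask and stand below 0.1 N and contact force between flask and rack below 0.1 N and contact force between flask and big_flask below 0.1 N and linear speed of each of flask, camera below 0.02 m/s and distance of each of tube, bottle, dishes, tip_box, big_flask, counter, marker from where it was at the start of the episode below 0.03 m and angle between each of tube, bottle, dishes, counter's own z axis and vertical below 0.35 rad); the arm keeps its last pose, push and grip.
It fails at once if the flask bumps the camera (contact force between flask and camera above 1 N).
It fails at once if a bystander is knocked over or shoved away (distance of any of tube, bottle, dishes, tip_box, big_flask, counter, marker from where it was at the start of the episode above 0.03 m or angle between any of tube, bottle, dishes, counter's own z axis and vertical above 0.35 rad).
It also fails if it takes over 58 s, if anything falls off the work surface, if the arm or the gripper's body presses on something with over 40 N, if the wrist force passes 120 N, or if a joint passes its speed limit or range.

### The arm

A 6-joint arm with a two-finger parallel gripper is mounted at the origin on the work surface. World frame = base frame: x ahead of the robot, y to its left, z up, the work surface at z = 0. Lengths are in mm, angles in rad, forces in N, time in s.
With the tool pointing down it reaches from about 425 to 1125 mm from the base axis. Payload 14.9 kg.
Tool frame: the origin (TCP) lies midway between the tips of the shut fingers; the grasp point (between the pads) lies 19 mm behind it; z points along the fingers, y is the line along which they close (so a half turn about z gives the same grasp; the last joint's range is limited). The gripper opens to 91 mm and grips with 3 to 60 N. Pads are 32 mm wide; open, the fingers measure 118 mm over their backs; the gripper's body (76 mm by 178 mm) begins 60 mm behind the grasp point.
Start: joints at [1.234, 0.379, 1.734, -0, 1.028, -0.033], TCP at [209.411, 667.956, 213.932] pointing down, gripper open.
Joint ranges: [-2.77, 2.77], [-0.74, 2.19], [0, 2.66], [-1.06, 4.2], [0.31, 2.87], [-3.08, 3.08]. Speed limits (rad/s): [1.89, 1.89, 2.39, 3.14, 3.14, 3.14].

### API

Orientations are given as a rotation vector (axis times angle).
In Python, from plant import env gives the robot as it stands. The module is installed in compiled form; this text tells all that it offers.
- The arm moves only by the shell command python3 -m crank 'ROWS' [OPENING] [FORCE]. ROWS is JSON, a list of rows, each a list of 6 numbers: the shift along the tool's x, y, z in cm, then the turn, a rotation vector about the tool's x, y, z in degrees. In form: [[x, y, z, rx, ry, rz], ...]. A call has 1 to 10 rows; each row shifts and turns the commanded pose from where the row before left it, along the tool's axes as they then stand; what a row does not reach is not made up. A row lasts 1/10 s, in which the tool goes at most 50 mm and 8.59 degrees, less where a joint would pass 70% of its speed; a pose out of reach is approached as far as the arm can. A call is refused whole if a number of a shift passes 5 or a number of a turn 8.59, either way. A call with a gripper value outside its range is refused whole. OPENING is the finger opening in cm, from 0 to 9.12, set as the call begins (- or left out, the last holds). The fingers move at their own pace and stop on an object; FORCE is the grip in N (left out, the last holds). Time passes only in rows, so rows that do not move let the fingers close. It gives the time, the measured TCP pose, the force, the opening and the grip force at its end, in the units of the state.
- env.get_obs(): the state, without advancing time (a new reading comes with each control period).
- env.camera(name): name is "scene" or "top"; returns a dict with "pixels" (480x640x3 uint8, blue, green, red), "camera_matrix" (3x3 intrinsics, pixels), "dist_coeffs" ([k1, k2, p1, p2, k3] as OpenCV has them; the pictures are not rectified), "R" (3x3) and "t" (3): a world point X has camera coordinates R X + t. Camera axes: x right, y down, z forward; pixel columns grow to the right and rows downward; lengths in mm; the calibration is good to about 2 mm. A picture is of the moment at which its call begins. There is no depth.
- env.sign_off(): hands the job in; it is judged then, once.
The state is a dict: "clock": time; "joint_pos": joint angles; "joint_velocities": joint speeds; "joint_torque": joint torques, N m; "tcp_pos": TCP position; "tool_rot": TCP orientation; "wrist_force": force on the tool from outside, world axes, zero at the start; "ft_torque": the same for the moment, N m; "gripper_width": finger opening in mm; "grasp_force": force on a finger pad.
Only numpy, scipy, OpenCV 4.12 (cv2) and the standard library are available. Lean on these libraries where they do the work, as an engineer would, in place of code of your own. Each camera call takes 0.05 s, during which the arm holds its last target. There are 200 camera calls.

## Working session

There is one attempt and no reset: what is moved stays moved. The work goes in short steps, Python scripts to look and compute and a shell command to move; the robot and the scene stay as the last step left them, time stands still between calls to the robot, and variables do not carry over. Pictures are saved under pics/ and viewed, at most 10 in all, crops included, and the job is handed in when it is done.

```bash
mkdir -p pics
cat > h.py <<'E'
import numpy as np, cv2
from plant import env
from scipy.spatial.transform import Rotation as Rn
def cap(n,save=None):
    c=env.camera(n); c={k:np.array(v) for k,v in c.items()}
    if save: cv2.imwrite('pics/'+save,c['pixels'])
    return c
def ray(c,uv):
    p=cv2.undistortPoints(np.array(uv,float).reshape(-1,1,2),c['camera_matrix'],c['dist_coeffs']).reshape(-1,2)
    d=np.c_[p,np.ones(len(p))]@c['R']; o=-c['R'].T@c['t'].ravel()
    return o,d
def onz(c,uv,z):
    o,d=ray(c,uv); return o+d*((z-o[2])/d[:,2])[:,None]
def proj(c,X):
    return cv2.projectPoints(np.array(X,float).reshape(-1,1,3),cv2.Rodrigues(c['R'])[0],c['t'].astype(float),c['camera_matrix'],c['dist_coeffs'])[0].reshape(-1,2)
E
python3 - <<'E'
from h import *
np.set_printoptions(precision=2,suppress=True)
for n in('top','scene'):
    c=cap(n,n+'0.png'); print(n,-c['R'].T@c['t'].ravel(),c['R'][2],c['camera_matrix'][0,0])
print(env.get_obs())
E
```

```text
top [ 443.32   -9.21 1247.81] [ 0.11 -0.02 -0.99] 610.5423267039573
scene [1092.54  321.75  882.65] [-0.5  -0.33 -0.8 ] 438.57442152092455
{'clock': 0.1, 'joint_pos': array([ 1.23,  0.38,  1.73, -0.  ,  1.03, -0.03]), 'joint_velocities': array([ 0., -0., -0.,  0., -0.,  0.]), 'joint_torque': array([  0.  , -76.5 , -43.53,   0.07,   0.04,   0.  ]), 'tcp_pos': array([209.31, 667.62, 213.35]), 'tool_rot': array([-0.48, -3.11,  0.  ]), 'wrist_force': array([-0.41,  0.67,  0.1 ]), 'ft_torque': array([ 0.02,  0.02, -0.01]), 'grasp_force': 0.0, 'gripper_width': 91.03260444374841}
```

View pics/top0.png

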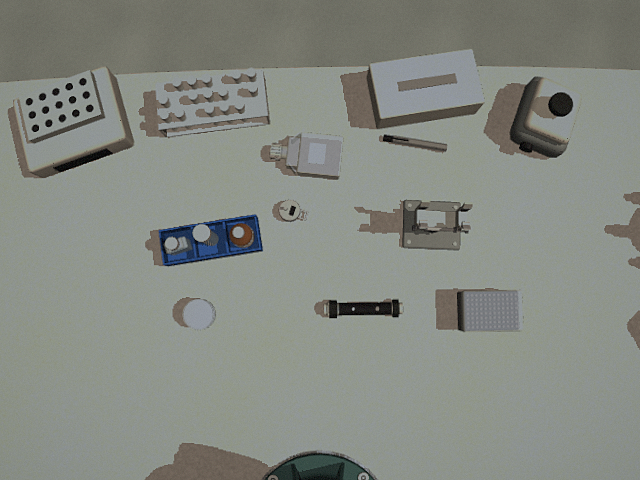

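View pics/scene0.png

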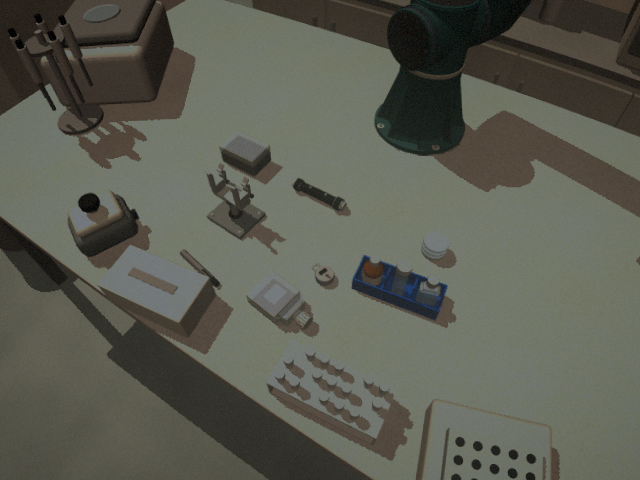

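Run:
```python
import cv2,numpy as np
t=cv2.imread('pics/top0.png');s=cv2.imread('pics/scene0.png')
z=lambda i,x,y,w,h:cv2.convertScaleAbs(cv2.resize(i[y:y+h,x:x+w],(400,300),interpolation=cv2.INTER_CUBIC),alpha=1.5)
a=np.vstack([np.hstack([z(t,310,270,100,75),z(t,390,185,100,75)]),np.hstack([z(t,150,200,120,90),z(s,200,150,100,75)])])
cv2.imwrite('pics/crop1.png',a)
```

```text
(no output)
```

View pics/crop1.png

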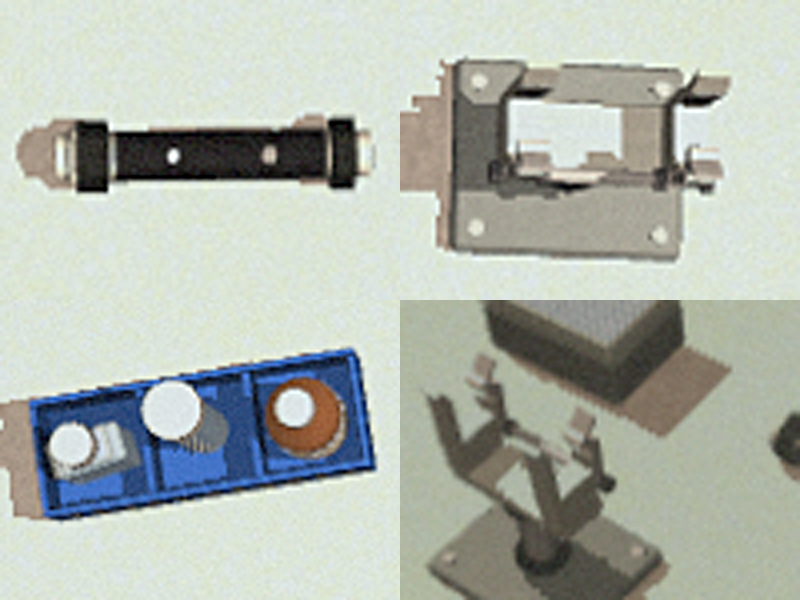

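The top view shows the camera rod at (323..403, 308), with the longer collar and ring (the lens) on the left, towards the rack. The stand foot is centred near (432, 224), with white noses on the near side, and the flask cap is at about (172, 243) in the left bay of the rack. Measuring these next.

```bash
cat > m.py <<'E'
from h import *
np.set_printoptions(precision=1,suppress=True)
t=cap('top');s=cap('scene')
g=cv2.cvtColor(t['pixels'],cv2.COLOR_BGR2GRAY)
# camera dark rod
roi=np.zeros_like(g);roi[285:330,318:412]=1
m=((g<60)&(roi>0)).astype(np.uint8)
ys,xs=np.nonzero(m);P=onz(t,np.c_[xs,ys],16)[:,:2]
c=P.mean(0);u,sv,vt=np.linalg.svd(P-c,full_matrices=False);a=vt[0]*np.sign(vt[0][1]);n=np.array([-a[1],a[0]])
print('rod mean',c,'axis',a)
q=(P-c)@a;w=(P-c)@n
for b in np.arange(-84,84,4):
    k=(q>=b)&(q<b+4)
    if k.any(): print(int(b),w[k].min().round(1),w[k].max().round(1),end=' | ')
print()
print('ring ends',onz(t,[[323.7,309],[403,308.5]],16)[:,:2])
def tri(u,v):
    o1,d1=ray(t,[u]);o2,d2=ray(s,[v]);d1=d1[0];d2=d2[0]
    k=np.linalg.lstsq(np.c_[d1,-d2],o2-o1,rcond=None)[0]
    p,q=o1+k[0]*d1,o2+k[1]*d2; return (p+q)/2,np.linalg.norm(p-q)
C=lambda x,y:(390+x/4-.4,185+y/4-.4); S=lambda x,y:(200+(x-400)/4-.4,150+(y-300)/4-.4)
print('bolt far R/L',tri(C(665,90),S(450,558)),tri(C(478,80),S(645,550)))
b=onz(t,[C(478,80),C(665,90),C(478,228),C(660,236)],10);print('bolts z10',b,b.mean(0))
print('noses',tri(C(535,158),S(582,422)),tri(C(706,160),S(483,368)))
# rack
h=cv2.cvtColor(t['pixels'],cv2.COLOR_BGR2HSV)
m=((h[...,0]>100)&(h[...,0]<125)&(h[...,1]>130)).astype(np.uint8)
m=cv2.morphologyEx(m,cv2.MORPH_CLOSE,np.ones((25,25)))
cs=max(cv2.findContours(m,0,2)[0],key=cv2.contourArea)
r=cv2.boxPoints(cv2.minAreaRect(cs));R=onz(t,r,42);print('rack',r,R,R.mean(0))
# cap
roi=np.zeros_like(g);roi[228:262,158:190]=1
m=((g>150)&(h[...,1]<40)&(roi>0)).astype(np.uint8)
for k in cv2.findContours(m,0,2)[0]:
    if cv2.contourArea(k)>30: 
        e=cv2.minEnclosingCircle(k);print('cap',e,onz(t,[e[0]],90))
E
python3 m.py
```

```text
rod mean [ 431.7 -101.7] axis [0. 1.]
-72 -11.7 12.5 | -68 -15.8 16.5 | -64 -15.8 16.4 | -60 -15.9 16.3 | -56 -11.9 12.2 | -52 -12.0 12.2 | -48 -12.0 12.1 | -44 -12.1 12.1 | -40 -12.1 12.0 | -36 -12.2 11.9 | -32 -10.2 11.9 | -28 -12.3 11.8 | -24 -12.3 11.8 | -20 -12.4 11.7 | -16 -12.5 11.6 | -12 -12.5 11.6 | -8 -12.6 11.5 | -4 -12.6 11.5 | 0 -12.7 11.4 | 4 -12.7 11.4 | 8 -12.8 11.3 | 12 -10.8 11.3 | 16 -10.9 11.2 | 20 -10.9 11.2 | 24 -11.0 11.1 | 28 -11.0 11.1 | 32 -11.1 11.0 | 36 -11.1 11.0 | 40 -11.2 10.9 | 44 -11.2 10.9 | 48 -11.3 10.8 | 52 -15.3 16.8 | 56 -15.4 16.7 | 60 -15.4 16.7 | 64 -17.4 16.7 | 68 -17.5 16.6 | 
ring ends [[ 432.5  -21.2]
 [ 429.  -181.1]]
bolt far R/L (array([ 603.9, -462. ,  -73.9]), np.float64(181.13997148368284)) (array([ 592.7, -294.6,   44.8]), np.float64(218.18357483386708))
bolts z10 [[ 637.6 -415.1   10. ]
 [ 630.5 -518.3   10. ]
 [ 559.7 -410.3   10. ]
 [ 552.9 -509.9   10. ]] [ 595.2 -463.4   10. ]
noses (array([ 552.6, -339.9,   81.9]), np.float64(160.6195229787888)) (array([ 547.9, -427.4,   84.1]), np.float64(159.7647617450452))
rack [[157.4 230. ]
 [256.3 213.8]
 [262.3 249.8]
 [163.3 266.1]] [[596.9 309.2  42. ]
 [624.8 108.9  42. ]
 [552.3  98.   42. ]
 [524.1 296.7  42. ]] [574.5 203.2  42. ]
cap ((171.0, 243.0), 5.831051826477051) [[565.  269.6  90. ]]
```

```bash
sed -i 's/390+x\/4/390+(x-400)\/4/; s/^print(.rod mean.*/print("rod",c,"yaw",np.degrees(np.arctan2(-a[0],a[1])))/' m.py; sed -i '/for b in np.arange/,/print()/d' m.py
cat >> m.py <<'E'
d=(b[0]-b[1]+b[2]-b[3])[:2];print('foot yaw of +x from +y (ccw deg)',np.degrees(np.arctan2(-d[0],d[1])))
d=(R[0]-R[1]+R[3]-R[2])[:2];print('rack',np.degrees(np.arctan2(-d[0],d[1])))
print(env.get_obs()['joint_pos'])
E
python3 m.py
```

```text
rod [ 431.7 -101.7] yaw -0.8586540204094529
ring ends [[ 432.5  -21.2]
 [ 429.  -181.1]]
bolt far R/L (array([ 634.1, -300. ,   11.1]), np.float64(0.5776652442818082)) (array([ 617.2, -170.5,   90.1]), np.float64(44.59185826563964))
bolts z10 [[ 641.6 -202.7   10. ]
 [ 634.4 -300.6   10. ]
 [ 564.9 -199.5   10. ]
 [ 558.4 -294.1   10. ]] [ 599.8 -249.2   10. ]
noses (array([ 583.5, -206.8,  143.7]), np.float64(0.28899510256262345)) (array([ 580.3, -286.1,  144.5]), np.float64(1.0673722315704346))
rack [[157.4 230. ]
 [256.4 213.8]
 [262.3 250. ]
 [163.3 266.2]] [[597.  309.1  42. ]
 [624.7 108.9  42. ]
 [551.9  98.   42. ]
 [524.  296.7  42. ]] [574.4 203.2  42. ]
cap ((170.68182373046875, 242.5), 5.876578330993652) [[566.  270.3  90. ]]
foot yaw of +x from +y (ccw deg) -4.056421389212893
rack 7.9480714387301985
[ 1.2  0.4  1.7 -0.   1.  -0. ]
```

```bash
python3 -m crank '[[0,0,0,0,0,7.35],[0,0,0,0,0,7.35],[0,0,0,0,0,7.35],[0,0,0,0,0,7.35],[0,0,0,0,0,7.35],[0,0,0,0,0,7.35],[0,0,0,0,0,7.35],[0,0,0,0,0,7.35],[0,0,0,0,0,7.35],[0,0,0,0,0,7.35]]'
python3 -m crank '[[-3.2,3.4,0,0,0,0],[-3.2,3.4,0,0,0,0],[-3.2,3.4,0,0,0,0],[-3.2,3.4,0,0,0,0],[-3.2,3.4,0,0,0,0],[-3.2,3.4,0,0,0,0],[-3.2,3.4,0,0,0,0],[-4.5,0,0,0,0,0],[-4.5,0,0,0,0,0],[-4.5,0,0,0,0,0]]'
```

```text
clock: 1.3
tcp_pos: [209.4, 667.9, 213.8]
tool_rot: [2.245, 2.198, -0.0]
wrist_force: [-0.2, -0.3, 0.5]
gripper_width: 91.1
grasp_force: 0.0
clock: 2.3
tcp_pos: [441.6, 303.5, 213.8]
tool_rot: [2.239, 2.204, -0.0]
wrist_force: [0.7, 0.3, 0.1]
gripper_width: 91.2
grasp_force: 0.0
```

```bash
python3 -m crank '[[-4.5,0,0,0,0,0],[-4.5,0,0,0,0,0],[-4.5,0,0,0,0,0],[-4.5,0,0,0,0,0],[-4.5,0,0,0,0,0],[-4.5,0,0,0,0,0],[-4.5,0,0,0,0,0],[-4.5,0,0,0,0,0],[-3,0,1,0,0,0],[-1,0,1,0,0,0]]' 7 60
python3 -m crank '[[0,0,3,0,0,0],[0,0,0,0,0,0]]'
python3 - <<'E'
from h import *
o=env.get_obs();print(o['tcp_pos'],o['tool_rot'],o['joint_pos'])
E
```

```text
clock: 3.3
tcp_pos: [435.5, -97.1, 194.0]
tool_rot: [2.241, 2.2, 0.001]
wrist_force: [-0.3, -0.3, 0.5]
gripper_width: 70.0
grasp_force: 0.0
clock: 3.5
tcp_pos: [433.4, -94.1, 161.2]
tool_rot: [-2.237, -2.2, 0.004]
wrist_force: [-0.5, 0.6, 0.6]
gripper_width: 70.1
grasp_force: 0.0
[433.37446332 -94.11184732 161.24420271] [-2.23658683 -2.20003972  0.00378592] [-2.66455782e-01  4.83939235e-02  2.26354450e+00  1.14908606e-04
  8.34597796e-01 -2.50058344e-01]
```

```bash
python3 -m crank '[[-1,-0.2,3,0,0,0],[0,0,4,0,0,0],[0,0,4,0,0,0],[0,0,2.5,0,0,0],[0,0,1.5,0,0,0],[0,0,0.7,0,0,0],[0,0,0,0,0,0]]'
python3 -m crank '[[0,0,0,0,0,0],[0,0,0,0,0,0],[0,0,0,0,0,0],[0,0,0,0,0,0],[0,0,0,0,0,0]]' 0 60
```

```text
clock: 4.2
tcp_pos: [433.3, -104.2, 7.0]
tool_rot: [-2.238, -2.204, 0.001]
wrist_force: [-0.3, 0.3, 0.1]
gripper_width: 70.1
grasp_force: 0.0
clock: 4.7
tcp_pos: [433.4, -104.7, 7.2]
tool_rot: [2.239, 2.203, 0.0]
wrist_force: [-0.6, 0.6, 0.0]
gripper_width: 33.3
grasp_force: 0.0
```

```bash
python3 -m crank '[[0,0,0.3,0,0,0],[0,0,0,0,0,0],[0,0,0,0,0,0],[0,0,0,0,0,0]]'; python3 -m crank '[[0,0,-2,0,0,0],[0,0,-4,0,0,0],[0,0,-4,0,0,0],[0,0,-4,0,0,0],[0,0,-4,0,0,0],[0,0,-2,0,0,0],[0,0,0,0,0,0]]'
```

```text
clock: 5.1
tcp_pos: [433.3, -104.7, 4.4]
tool_rot: [-2.239, -2.204, 0.0]
wrist_force: [-6.1, 0.6, 24.4]
gripper_width: 25.1
grasp_force: 60.0
clock: 5.8
tcp_pos: [434.6, -105.1, 206.4]
tool_rot: [2.236, 2.201, 0.004]
wrist_force: [-0.9, -0.4, -2.9]
gripper_width: 24.9
grasp_force: 60.0
```

```bash
python3 - <<'E'
from h import *
np.set_printoptions(precision=1,suppress=True)
im=cv2.GaussianBlur(cv2.cvtColor(cv2.imread('pics/top0.png'),cv2.COLOR_BGR2GRAY),(3,3),0).astype(float)
t=cap('top','top1.png');s=cap('scene','scene1.png')
def edge(A,axis):
    p,v=[],[]
    G=np.gradient(A,axis=0)
def fit(rng,lo,hi,z,hor):
    pts=[]
    for k in rng:
        prof=np.gradient(im[lo:hi,k] if hor else im[k,lo:hi]); a=np.abs(prof);i=a.argmax()
        if 0<i<len(a)-1:
            d=a[i-1]-2*a[i]+a[i+1]; f=i+.5*(a[i-1]-a[i+1])/d
            pts.append((k,lo+f) if hor else (lo+f,k))
    P=onz(t,pts,z)[:,:2]
    for _ in range(4):
        c=P.mean(0);d=np.linalg.svd(P-c)[2][0];r=(P-c)@[-d[1],d[0]];P=P[np.abs(r)<max(1.5,np.abs(r).std()*2)]
    ang=np.degrees(np.arctan2(-d[0],d[1])) ; print(hor,len(P),c,(ang+90)%180-90,np.abs(r).mean())
fit(range(404,458),243,254,0,True)
fit(range(422,456),195,207,8,True)
fit(range(230,246),452,466,8,False)
fit(range(206,246),396,408,8,False)
E
python3 -c "
import cv2,numpy as np
t=cv2.imread('pics/top1.png');s=cv2.imread('pics/scene1.png')
a=np.hstack([cv2.resize(t[180:360,290:490],(400,360)),cv2.resize(s[120:300,180:380],(400,360))])
cv2.imwrite('pics/c2.png',cv2.convertScaleAbs(a,alpha=1.5))"
```

```text
True 54 [ 549.4 -245.2] -3.8163128592339604 0.26144450310173734
True 26 [ 649.  -273.5] -3.523494581418049 0.2537412833247452
False 12 [ 569.3 -307. ] 85.51788890409395 0.1937060176268104
False 18 [ 598.4 -184.7] 80.0875851545486 0.6047895112952697
```

View pics/c2.png

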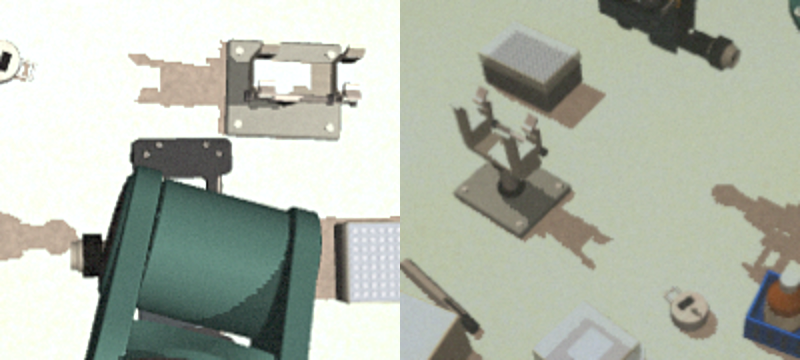

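The second look shows the camera held level with its lens to the left (ring near (328, 307) full-frame), and the stand still empty and clear at (432, 224). Next I carry it above the forks.

```bash
python3 -m crank '[[-1.4,1.7,0,0,0,0],[-2.8,3.4,0,0,0,0],[-2.8,3.4,0,0,0,0],[-2.8,3.4,0,0,0,0],[-2.8,3.3,0,0,0,0],[-1.4,1.6,0,0,0,0],[0,0,0,0,0,2.5],[0,0,0,0,0,0],[0,0,0,0,0,0]]'
cat > st.py <<'E'
from h import *
np.set_printoptions(precision=2,suppress=True)
o=env.get_obs();a=Rn.from_rotvec(o['tool_rot']).as_matrix()
print(o['clock'],o['tcp_pos'],'yaw y',np.degrees(np.arctan2(a[1,1],a[0,1])),'z',a[:,2],'F',o['wrist_force'],o['gripper_width'],o['grasp_force'],o['joint_pos'])
E
python3 st.py; python3 -c "
from h import *
t=cap('top','top2.png');s=cap('scene','scene2.png')
a=np.hstack([cv2.resize(t['pixels'][140:290,350:500],(400,400)),cv2.resize(s['pixels'][100:250,160:310],(400,400))])
cv2.imwrite('pics/c3.png',cv2.convertScaleAbs(a,alpha=1.6))"
```

```text
clock: 6.8
tcp_pos: [598.1, -246.8, 202.0]
tool_rot: [-2.283, -2.154, 0.002]
wrist_force: [-0.6, 0.1, -1.8]
gripper_width: 25.1
grasp_force: 60.0
6.8 [ 598.06 -246.8   201.99] yaw y -3.3387094806752837 z [-0.  0. -1.] F [-0.56  0.14 -1.78] 25.123164743659967 59.99817073345184 [-0.43  0.31  1.85  0.    0.98 -0.37]
```

View pics/c3.png

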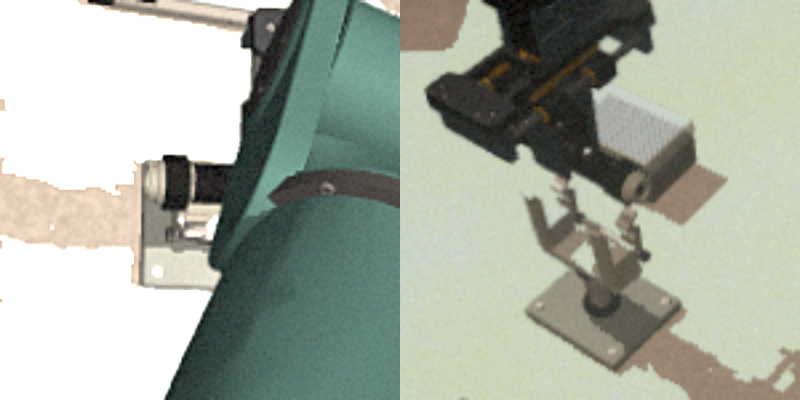

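Top view: the rod sits over the fork line with its lens ring at (404, 209). Scene view: the rod is above both forks, with the lens towards the rack. I'll check the vision offset against the TCP numerically before descending.

```bash
python3 -c "
from h import *
t=cap('top');g=cv2.cvtColor(t['pixels'],cv2.COLOR_BGR2GRAY).astype(int)
for u in range(412,436,2):
    p=g[195:225,u]; k=np.nonzero(p<45)[0]
    if len(k): print(u,195+k.min(),195+k.max(),onz(t,[[u,195+(k.min()+k.max())/2]],213.6)[0].round(1), onz(t,[[u,195+k.min()-.5],[u,195+k.max()+.5]],213.6)[:,0].round(1))
print(g[209,398:426], onz(t,[[404.4,209.4]],213.6))
"
```

```text
412 198 218 [ 603.  -175.7  213.6] [621.3 584.7]
414 198 218 [ 602.9 -179.2  213.6] [621.2 584.6]
416 198 218 [ 602.8 -182.6  213.6] [621.2 584.5]
418 198 217 [ 603.6 -186.2  213.6] [621.1 586.2]
420 200 215 [ 603.5 -189.6  213.6] [617.5 589.6]
422 215 215 [ 590.4 -192.5  213.6] [591.3 589.5]
424 201 214 [ 603.4 -196.6  213.6] [615.6 591.2]
426 201 214 [ 603.3 -200.1  213.6] [615.6 591.1]
428 201 215 [ 602.4 -203.6  213.6] [615.5 589.3]
430 201 215 [ 602.3 -207.1  213.6] [615.4 589.2]
432 202 224 [ 593.5 -210.2  213.6] [613.6 573.5]
434 202 224 [ 593.4 -213.7  213.6] [613.5 573.4]
[127 128 127 135 143  79 105 136 111 139 138 109 124 143  43  17  30  31
  31  29  32  33  13  67 119  75  21  26] [[ 600.78571082 -162.36430985  213.6       ]]
```

```bash
python3 -m crank '[[-0.2,0.15,1,0,0,0.3],[0,0,2,0,0,0],[0,0,1.5,0,0,0],[0,0,1,0,0,0],[0,0,0.5,0,0,0],[0,0,0,0,0,0],[0,0,0,0,0,0]]'; python3 st.py
```

```text
clock: 7.65
tcp_pos: [600.7, -249.5, 144.4]
tool_rot: [2.292, 2.148, 0.0]
wrist_force: [0.1, 0.2, -1.1]
gripper_width: 24.6
grasp_force: 60.0
7.65 [ 600.68 -249.54  144.38] yaw y -3.705395137160997 z [ 0. -0. -1.] F [ 0.13  0.16 -1.15] 24.609536498849618 59.997936487197876 [-0.43  0.39  1.87  0.    0.88 -0.36]
```

```bash
python3 -m crank '[[0,0,0.4,0,0,0],[0,0,0.4,0,0,0],[0,0,0,0,0,0]]'; python3 -m crank '[[0,0,0.3,0,0,0],[0,0,0,0,0,0]]'; python3 -m crank '[[0,0,0.3,0,0,0],[0,0,0,0,0,0]]'
```

```text
clock: 7.95
tcp_pos: [599.8, -249.4, 135.7]
tool_rot: [-2.292, -2.148, 0.001]
wrist_force: [-4.8, -0.7, -1.1]
gripper_width: 25.0
grasp_force: 60.0
clock: 8.15
tcp_pos: [599.8, -249.4, 133.0]
tool_rot: [-2.292, -2.148, 0.001]
wrist_force: [-6.6, -0.5, 2.7]
gripper_width: 25.1
grasp_force: 60.0
clock: 8.35
tcp_pos: [599.8, -249.5, 130.6]
tool_rot: [-2.292, -2.148, 0.001]
wrist_force: [-9.6, 0.0, 9.6]
gripper_width: 25.1
grasp_force: 60.0
```

```bash
python3 -m crank '[[0,-0.15,0,0,0,0],[0,0,0,0,0,0]]'; python3 -m crank '[[0,-0.1,0.3,0,0,0],[0,0,0,0,0,0]]'
```

```text
clock: 8.55
tcp_pos: [599.8, -249.6, 130.7]
tool_rot: [2.291, 2.147, 0.002]
wrist_force: [3.5, 0.3, 3.2]
gripper_width: 25.0
grasp_force: 60.0
clock: 8.75
tcp_pos: [599.6, -249.8, 127.8]
tool_rot: [2.289, 2.146, 0.003]
wrist_force: [8.9, -0.7, 0.2]
gripper_width: 25.2
grasp_force: 60.0
```

```bash
python3 -m crank '[[0,0.05,0.3,0,0,0],[0,0,0,0,0,0]]'; python3 -m crank '[[0,0,0.4,0,0,0],[0,0,0,0,0,0]]';  python3 -m crank '[[0,0,0.3,0,0,0],[0,0,0,0,0,0]]'
```

```text
clock: 8.95
tcp_pos: [599.7, -249.8, 124.5]
tool_rot: [2.29, 2.146, 0.002]
wrist_force: [6.7, -1.3, -1.0]
gripper_width: 25.0
grasp_force: 60.0
clock: 9.15
tcp_pos: [599.3, -249.5, 119.9]
tool_rot: [2.291, 2.147, 0.002]
wrist_force: [8.6, -2.3, -4.2]
gripper_width: 24.9
grasp_force: 60.0
clock: 9.35
tcp_pos: [599.0, -249.4, 116.6]
tool_rot: [2.291, 2.148, 0.001]
wrist_force: [6.5, -2.2, -4.8]
gripper_width: 25.0
grasp_force: 60.0
```

```bash
python3 -m crank '[[0,0,0.2,0,0,0],[0,0,0,0,0,0]]'; python3 -m crank '[[0,0,0.15,0,0,0],[0,0,0,0,0,0]]'; python3 -m crank '[[0,0,0.1,0,0,0],[0,0,0,0,0,0]]'
```

```text
clock: 9.55
tcp_pos: [598.3, -249.2, 114.3]
tool_rot: [-2.292, -2.149, 0.0]
wrist_force: [4.7, -0.5, -6.7]
gripper_width: 25.0
grasp_force: 60.0
clock: 9.75
tcp_pos: [598.1, -249.2, 113.4]
tool_rot: [-2.291, -2.148, 0.001]
wrist_force: [0.8, 0.3, -0.2]
gripper_width: 24.7
grasp_force: 60.0
clock: 9.95
tcp_pos: [598.2, -249.2, 113.2]
tool_rot: [-2.291, -2.148, 0.001]
wrist_force: [-4.4, 3.1, 12.9]
gripper_width: 25.2
grasp_force: 60.0
```

```bash
python3 -m crank '[[0,0,0,0,0,0],[0,0,0,0,0,0],[0,0,0,0,0,0]]' 4.4; python3 -m crank '[[0,0,-1,0,0,0],[0,0,-3,0,0,0],[0,0,-4,0,0,0],[0,0,-4,0,0,0],[0,0,-4,0,0,0],[0,0,0,0,0,0]]'; python3 -m crank '[[3,0,0,0,0,0],[5,0,0,0,0,0],[5,0,0,0,0,0],[5,0,0,0,0,0],[5,0,0,0,0,0],[5,0,0,0,0,0],[5,0,0,0,0,0],[3,0,0,0,0,0]]';python3 st.py;  python3 -c "
from h import *
t=cap('top','top3.png');s=cap('scene','scene3.png')
a=np.hstack([cv2.resize(t['pixels'][160:260,380:480],(400,400)),cv2.resize(s['pixels'][140:260,180:300],(400,400))])
cv2.imwrite('pics/c4.png',cv2.convertScaleAbs(a,alpha=1.6))"
```

```text
clock: 10.25
tcp_pos: [598.1, -249.2, 112.2]
tool_rot: [-2.292, -2.148, 0.0]
wrist_force: [0.1, 0.4, 0.3]
gripper_width: 43.4
grasp_force: 0.0
clock: 10.85
tcp_pos: [600.7, -250.3, 279.2]
tool_rot: [2.286, 2.143, 0.005]
wrist_force: [0.2, 0.2, -0.1]
gripper_width: 43.9
grasp_force: 0.0
clock: 11.65
tcp_pos: [621.2, 113.1, 272.5]
tool_rot: [-2.29, -2.15, -0.0]
wrist_force: [0.5, -0.3, 0.1]
gripper_width: 44.1
grasp_force: 0.0
11.65 [621.23 113.08 272.53] yaw y -3.614504274795767 z [-0.  0. -1.] F [ 0.51 -0.34  0.07] 44.084910394914814 0.0 [0.14 0.21 1.84 0.   1.09 0.21]
```

View pics/c4.png

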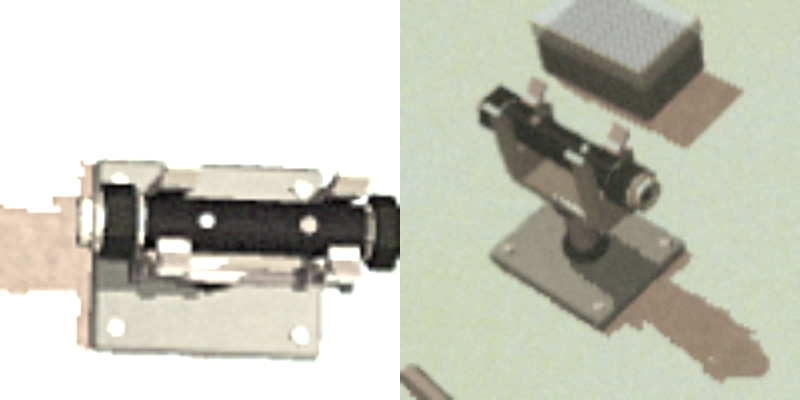

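The camera is home: both noses are closed over the barrel (top crop near (423, 224) and (466, 223)), lens ring at (399, 214) towards the rack. Now I measure the flask.

```bash
python3 -c "
from h import *
t=cap('top','top4.png');s=cap('scene','scene4.png')
print('lens',onz(t,[[399.2,214.6]],125))
a=np.hstack([cv2.resize(t['pixels'][205:275,145:215],(400,400),interpolation=2),cv2.resize(s['pixels'][260:330,390:460],(400,400),interpolation=2)])
cv2.imwrite('pics/c5.png',cv2.convertScaleAbs(a,alpha=1.3))"
```

```text
lens [[ 604.66721676 -165.29891711  125.        ]]
```

View pics/c5.png

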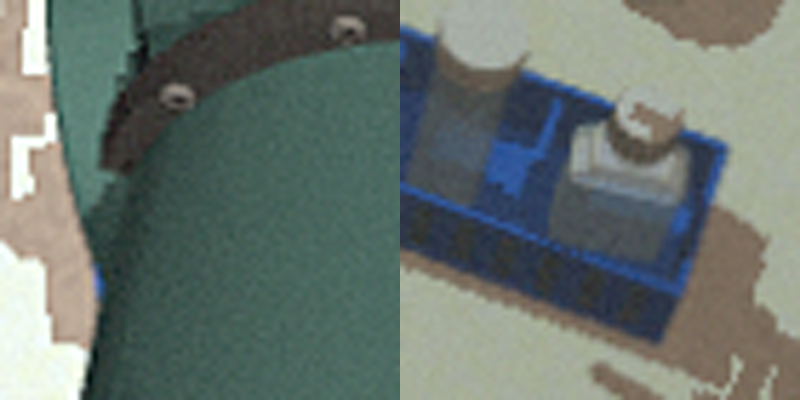

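```bash
python3 -c "
from h import *
np.set_printoptions(precision=1,suppress=True)
s=cap('scene');t=cap('top')
S=lambda x,y:(390+(x-400)/5.714-.4,260+y/5.714-.4)
def yaw(a,b,z):
    p=onz(s,[S(*a),S(*b)],z);d=p[0]-p[1];print(p,np.linalg.norm(d),(np.degrees(np.arctan2(-d[0],d[1]))+90)%180-90)
print('flask z50');yaw((572,175),(685,203),50)
print('flask z64');yaw((585,140),(690,170),62)
print('rack z42');yaw((402,187),(678,290),42)
print('cap',onz(s,[S(648,105)],90))
print('tube cap scene',onz(s,[S(484,28)],114),'top',onz(t,[(150+172*.3,200+110*.3)],114))
o,d1=ray(t,[(170.85,242.7)]);o2,d2=ray(s,[S(648,105)])
k=np.linalg.lstsq(np.c_[d1[0],-d2[0]],o2-o,rcond=None)[0];print(o+k[0]*d1[0],o2+k[1]*d2[0])
"
```

```text
flask z50
[[578.6 252.3  50. ]
 [567.  293.9  50. ]] 43.20310598789542 15.56596897600005
flask z64
[[569.5 251.1  62. ]
 [560.5 290.3  62. ]] 40.21283883950162 12.98045178723234
rack z42
[[612.9 198.5  42. ]
 [597.6 306.1  42. ]] 108.7736991585967 8.121612844461964
cap [[561.3 267.2  90. ]]
tube cap scene [[578.9 204.5 114. ]] top [[580.  205.5 114. ]]
[564.9 268.5  96.1] [565.3 267.6  95.9]
```

In the scene crop the flask cap is at about (433, 278), and its front z=50 edge runs from (420, 290) to (440, 295). That casts to 43 mm long at 14.5°, centre about (564, 268), which fits the bay. Now I go to it.

```bash
python3 -m crank '[[3,-1.3,0,0,0,0],[3,-1.3,0,0,0,0],[3,-1.3,0,0,0,0],[3,-1.3,0,0,0,0],[3,-1.3,2,0,0,-6],[0,0,2,0,0,-6],[0,0,2,0,0,-6],[0,0,0,0,0,0],[0,0,0,0,0,0]]' 6 15; python3 st.py
```

```text
clock: 12.85
tcp_pos: [566.8, 263.0, 212.8]
tool_rot: [-1.933, -2.476, 0.0]
wrist_force: [1.2, -0.0, -0.0]
gripper_width: 59.9
grasp_force: 0.0
12.85 [566.83 262.98 212.83] yaw y 14.04615756644482 z [-0. -0. -1.] F [ 1.17 -0.04 -0.04] 59.93764328645326 0.0 [ 0.4   0.26  1.89 -0.    0.99  0.15]
```

```bash
python3 -m crank '[[0.6,-0.1,2,0,0,0],[0,0,3,0,0,0],[0,0,3,0,0,0],[0,0,2.6,0,0,0],[0,0,2,0,0,0],[0,0,1.5,0,0,0],[0,0,0.5,0,0,0],[0,0,0,0,0,0]]'; python3 -m crank '[[0,0,0,0,0,0],[0,0,0,0,0,0],[0,0,0,0,0,0],[0,0,0,0,0,0],[0,0,0,0,0,0],[0,0,0,0,0,0]]' 0 15;  python3 st.py
```

```text
clock: 13.65
tcp_pos: [564.4, 269.3, 66.8]
tool_rot: [1.929, 2.479, 0.0]
wrist_force: [-0.7, 0.3, 0.5]
gripper_width: 60.3
grasp_force: 0.0
clock: 14.25
tcp_pos: [564.2, 269.5, 66.7]
tool_rot: [1.928, 2.48, 0.001]
wrist_force: [0.7, -1.0, 2.4]
gripper_width: 24.3
grasp_force: 15.0
14.25 [564.18 269.52  66.69] yaw y 14.295028702235 z [ 0.  0. -1.] F [ 0.69 -1.    2.41] 24.33085778105176 15.000338405370712 [ 0.41  0.47  1.93 -0.    0.74  0.16]
```

```bash
python3 -m crank '[[0,0,-1,0,0,0],[0,0,-2,0,0,0],[0,0,-2.5,0,0,0],[0,0,-2.5,0,0,0],[0,0,-2.5,0,0,0],[0,0,-2.5,0,0,0],[0,0,-1.5,0,0,0],[0,0,-0.5,0,0,0],[0,0,0,0,0,0]]'; python3 -m crank '[[-1,0,0,0,0,-3],[-2,0,0,0,0,-5],[-2,0,0,0,0,-6],[-2,0,0,0,0,-6],[0,0,0,0,0,-6],[0,0,0,0,0,-6],[0,0,0,0,0,-6],[0,0,0,0,0,-6],[0,0,0,0,0,-6],[0,0,0,0,0,-6]]';python3 -m crank '[[0,0,0,0,0,-6],[0,0,0,0,0,-6],[0,0,0,0,0,-4],[0,0,0,0,0,0]]'; python3 st.py
```

```text
clock: 15.15
tcp_pos: [564.1, 269.5, 216.7]
tool_rot: [1.928, 2.48, 0.001]
wrist_force: [-0.3, 0.3, -0.1]
gripper_width: 24.3
grasp_force: 15.0
clock: 16.15
tcp_pos: [588.8, 204.3, 214.7]
tool_rot: [-0.531, -3.094, 0.002]
wrist_force: [-0.4, 0.7, -0.9]
gripper_width: 24.2
grasp_force: 15.0
clock: 16.55
tcp_pos: [588.8, 204.3, 214.9]
tool_rot: [-0.1, -3.138, 0.001]
wrist_force: [0.2, -0.2, -0.1]
gripper_width: 24.3
grasp_force: 15.0
16.55 [588.84 204.33 214.92] yaw y 86.3558297662462 z [-0. -0. -1.] F [ 0.24 -0.21 -0.1 ] 24.282233328020403 14.999085366725922 [ 0.3   0.26  1.89  0.    0.99 -1.21]
```

```bash
python3 -m crank '[[-0.4,-1.5,0,0,0,0],[-0.4,-3,0,0,0,0],[-0.4,-4,0,0,0,0],[-0.4,-4,0,0,0,0],[-0.4,-4,0,0,0,0],[-0.4,-4,0,0,0,0],[-0.4,-3,0,0,0,0],[-0.4,-2,0,0,0,0],[-0.4,-1.3,0,0,0,0],[0,-0.4,0,0,0,0]]'; python3 -m crank '[[0,0,1,0,0,0],[0,0,2,0,0,0],[0,0,2,0,0,0],[0,0,0.7,0,0,0],[0,0,0.2,0,0,0],[0,0,0,0,0,0],[0,0,0,0,0,0]]'; python3 st.py;  python3 -c "
from h import *
t=cap('top','top5.png');s=cap('scene','scene5.png')
a=np.hstack([cv2.resize(t['pixels'][160:280,310:430],(400,400)),cv2.resize(s['pixels'][130:250,210:330],(400,400))])
cv2.imwrite('pics/c6.png',cv2.convertScaleAbs(a,alpha=1.5))"
```

```text
clock: 17.55
tcp_pos: [607.9, -70.6, 216.1]
tool_rot: [-0.105, -3.14, 0.0]
wrist_force: [0.2, 0.4, -0.3]
gripper_width: 24.3
grasp_force: 15.0
clock: 18.25
tcp_pos: [608.3, -69.1, 158.2]
tool_rot: [0.101, 3.139, -0.0]
wrist_force: [0.1, 0.5, 1.4]
gripper_width: 24.6
grasp_force: 15.0
18.25 [608.33 -69.08 158.24] yaw y 86.30608737209613 z [ 0. -0. -1.] F [0.06 0.46 1.42] 24.594129358924004 14.999937862157822 [-0.15  0.31  1.94 -0.    0.88 -1.66]
```

View pics/c6.png

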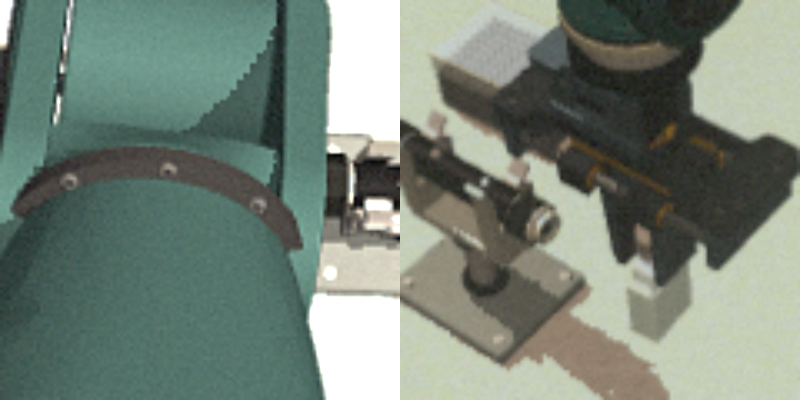

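The scene crop shows the flask hanging upright from the cap, with the lens ring at (374, 197) and the flask body near (408, 218), both clear of each other. Next I move it to its place before the lens.

```bash
python3 -m crank '[[-0.1,-0.7,0.1,0,0,0],[0,-1.2,0.1,0,0,0],[0,-1.2,0,0,0,0],[0,-0.9,0,0,0,0],[0,-0.4,0,0,0,0],[0,-0.2,0,0,0,0],[0,0,0,0,0,0],[0,0,0,0,0,0]]'; python3 st.py;  python3 -c "
from h import *
s=cap('scene','scene6.png')
cv2.imwrite('pics/c7.png',cv2.convertScaleAbs(cv2.resize(s['pixels'][170:245,225:325],(800,600),interpolation=2),alpha=1.7))"
```

```text
clock: 19.15
tcp_pos: [605.9, -115.0, 155.4]
tool_rot: [-0.101, -3.14, -0.0]
wrist_force: [-0.4, 0.2, 0.2]
gripper_width: 24.9
grasp_force: 15.0
19.15 [ 605.85 -115.01  155.41] yaw y 86.30220451416493 z [-0.  0. -1.] F [-0.39  0.18  0.16] 24.92637845283626 14.99998077750206 [-0.23  0.33  1.93  0.    0.88 -1.73]
```

View pics/c7.png

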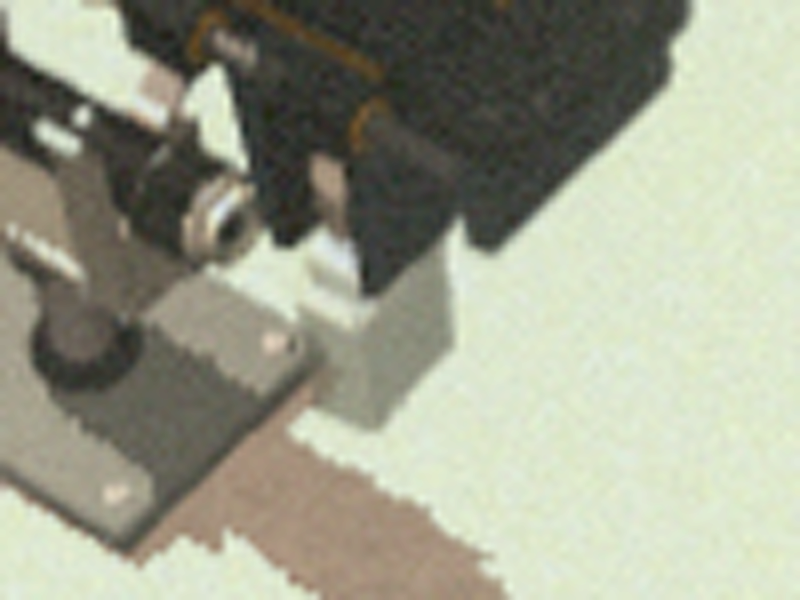

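```bash
python3 -c "
from h import *
np.set_printoptions(precision=1,suppress=True)
s=cap('scene')
S=lambda x,y:(225+x/8-.45,170+y/8-.45)
p=onz(s,[S(378,430),S(455,347),S(308,400)],92.7);print(p)
d=p[1]-p[0];e=p[2]-p[0]
print('broad',np.linalg.norm(d),'normal yaw',np.degrees(np.arctan2(d[1],d[0]))%180+90,'narrow',np.linalg.norm(e),np.degrees(np.arctan2(e[1],e[0]))%180)
print('centre',(p[1]+p[2])/2,'lens',onz(s,[S(232,228)],125))
"
```

```text
[[ 624.4 -105.6   92.7]
 [ 587.3 -104.7   92.7]
 [ 626.2 -129.4   92.7]]
broad 37.1031915219953 normal yaw 268.5435323087552 narrow 23.841304396093 94.36716635974523
centre [ 606.8 -117.    92.7] lens [[ 605.7 -167.9  125. ]]
```

```bash
python3 -c "
from h import *
s=cap('scene');im=np.mean([cap('scene')['pixels'].astype(float).mean(2) for _ in range(6)],0)
up=cv2.GaussianBlur(im,(3,3),0)
def ed(cols,f):
    pts=[]
    for u in cols:
        v0=f(u);r=np.arange(v0-3.5,v0+3.5,.1);p=cv2.remap(up.astype(np.float32),np.full((1,len(r)),u,np.float32),r[None].astype(np.float32),cv2.INTER_CUBIC)[0]
        pts.append((u,r[np.gradient(p).argmax()]))
    P=onz(s,pts,92.7)[:,:2];print(np.round(pts,1).tolist())
    vx=cv2.fitLine(P.astype(np.float32),cv2.DIST_HUBER,0,.01,.01).ravel();print(P.round(1).tolist(),np.degrees(np.arctan2(vx[1],vx[0])))
ed(np.arange(273,281,.5),lambda u:223.3-(u-272)*1.08)
ed(np.arange(264,271,.5),lambda u:219.7+(u-263.2)*.43)
"
```

```text
[[273.0, 222.0], [273.5, 221.0], [274.0, 221.1], [274.5, 220.0], [275.0, 219.9], [275.5, 219.0], [276.0, 218.0], [276.5, 218.1], [277.0, 217.0], [277.5, 216.9], [278.0, 216.0], [278.5, 216.0], [279.0, 215.1], [279.5, 215.0], [280.0, 213.9], [280.5, 214.0]]
[[619.9, -105.5], [616.8, -106.3], [616.5, -105.0], [613.2, -106.0], [612.2, -105.3], [609.6, -105.8], [606.4, -106.6], [606.2, -105.3], [602.8, -106.3], [601.9, -105.6], [599.2, -106.1], [598.5, -105.1], [595.8, -105.6], [594.8, -104.9], [591.4, -105.9], [591.2, -104.6]] 0.21784681
[[264.0, 221.0], [264.5, 221.0], [265.0, 221.1], [265.5, 221.0], [266.0, 221.1], [266.5, 222.0], [267.0, 222.0], [267.5, 222.0], [268.0, 222.9], [268.5, 223.0], [269.0, 222.9], [269.5, 223.1], [270.0, 223.9], [270.5, 223.1]]
[[628.6, -124.9], [627.8, -124.0], [627.4, -122.8], [626.6, -122.0], [626.3, -120.8], [627.8, -118.2], [627.3, -117.2], [626.7, -116.2], [628.0, -113.8], [627.7, -112.6], [626.9, -111.8], [626.8, -110.4], [628.1, -108.1], [625.6, -108.4]] -86.1137
```

```bash
python3 -m crank '[[-0.1,0,0,0,0,1.5],[0,0,0,0,0,1.5],[0,0,0,0,0,1.5],[0,0,0,0,0,0],[0,0,0,0,0,0],[0,0,0,0,0,0],[0,0,0,0,0,0],[0,0,0,0,0,0]]'; python3 st.py; python3 -c "
from h import *
t=cap('top','top7.png');s=cap('scene','scene7.png')
a=np.hstack([cv2.resize(s['pixels'][160:240,220:300],(400,400),interpolation=2),cv2.resize(t['pixels'][140:300,280:440],(400,400))])
cv2.imwrite('pics/c8.png',cv2.convertScaleAbs(a,alpha=1.6))"
```

```text
clock: 20.4
tcp_pos: [606.8, -115.3, 155.4]
tool_rot: [-0.225, -3.133, 0.0]
wrist_force: [-0.4, -1.2, -0.6]
gripper_width: 24.2
grasp_force: 15.0
20.4 [ 606.84 -115.29  155.42] yaw y 81.79883805129576 z [-0. -0. -1.] F [-0.39 -1.21 -0.63] 24.172337504444393 14.999982565641403 [-0.23  0.33  1.93 -0.    0.88 -1.65]
```

View pics/c8.png

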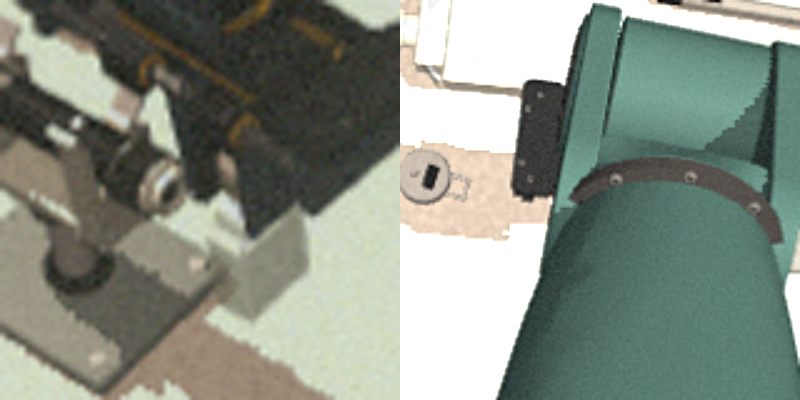

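The flask hangs upright and still before the lens (flask at about (272, 215), lens at (253, 197)), with nothing touching and the camera clipped. I hand the job in.

```bash
python3 -c "
from plant import env
print(env.sign_off())"
```

```text
the job is handed in; nothing more can be done
None
```

I handed the job in at about 20 s of the 58 s allowed: the camera is clipped home with the jaw shut and the lens towards the rack, and the flask is held still and upright by its cap, centred about 5 cm in front of the lens. These positions come from my own measurements, because the hand-in returned no verdict.

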